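# Index the loaded shuttle nest under the welding horn

## Robot

A 6-joint arm with a two-finger parallel gripper is mounted at the origin on the work surface. World frame = base frame: x ahead of the robot, y to its left, z up, the work surface at z = 0. Lengths are in m, angles in rad, forces in N, time in s.
With the tool pointing down it reaches from about 0.375 to 0.9 m from the base axis. Payload 3.1 kg.
Tool frame: the origin (TCP) lies at the centre of the arm's flange, where the gripper is bolted on; the fingertips stand 182 mm ahead of it and the grasp point (between the pads) lies bot.grip_point_offset ahead of it (bot.grip_point_offset is the distance from the TCP to the grasp point, in m); z points along the fingers, y is the line along which they close (so a half turn about z gives the same grasp; the last joint's range is limited). The gripper opens to 87 mm and grips with 3 to 60 N. Pads are 19 mm wide; open, the fingers measure 117 mm over their backs; the gripper's body (75 mm by 190 mm) begins 51 mm behind the grasp point.
Start: joints at [-1.399, 0.527, 1.433, -0, 1.181, -0.178], TCP at [0.214, -0.587, 0.405] pointing down, gripper open.
Joint ranges: [-3.08, 3.08], [-0.75, 2.2], [0.22, 2.44], [-1.43, 4.57], [0, 2.65], [-2.85, 2.85]. Speed limits (rad/s): [2.79, 2.79, 3.14, 3.14, 3.14, 3.14].

## Interface

Orientations are given as a unit quaternion [w, x, y, z].
In Python, from plant import bot gives the robot as it stands. The module is installed in compiled form; this text tells all that it offers.
- The arm moves only by the tool jog_arm, never from a script. Its arguments are lists of equal length, an entry for each row: "angular": the turn, a rotation vector about the tool's x, y, z as a fraction of full scale, a list of three; "offset": the shift along the tool's x, y, z as a fraction of full scale, a list of three; "hand": the closure, from -1 (fully open) to 1 (shut). A call has 1 to 12 rows; each row is the pose to reach, as a shift and turn from the pose commanded when the call began, along the tool's axes at that moment; what a row does not reach only later rows make up. Full scale, the value 1, is 0.2 m for a shift and pi/2 rad for a turn. A row lasts 1/8 s, in which the tool goes at most 62.5 mm and 10.7 degrees, less where a joint would pass 70% of its speed; a pose out of reach is approached as far as the arm can. A call with a number of a shift or a turn outside -1 to 1 is refused whole. A call with a gripper value outside its range is refused whole. The fingers move at their own pace and stop on an object; the grip force is fixed at half the most. Time passes only in rows, so rows that repeat a pose let the fingers close. It gives the time, the measured TCP pose, the force, the opening and the grip force at its end, in the units of the state.
- bot.sense(): the state, without advancing time (a new reading comes with each control period).
- bot.get_image(name): name is "scene" or "top" or "wrist"; returns a dict with "image" (420x560x3 uint8, blue, green, red), "K" (3x3 intrinsics, pixels), "world_from_camera" (4x4, takes a point from camera to world coordinates); the wrist camera has in their place "T_tool_cam" (4x4, takes a point from camera to tool coordinates, whose origin is the TCP and whose axes are the flange's). Camera axes: x right, y up, looking along -z (the intrinsics and any distortion apply to the point x, -y, -z); pixel columns grow to the right and rows downward; lengths in m; the calibration is good to about 2 mm. A picture is of the moment at which its call begins: read the wrist's pose just before it. There is no depth.
- bot.sign_off(): hands the job in; it is judged then, once.
The state is a dict: "t": time; "joint_positions": joint angles; "qd": joint speeds; "effort": joint torques, N m; "position": TCP position; "tool_rot": TCP orientation; "force": force on the tool from outside, world axes, zero at the start; "torque": the same for the moment, N m; "finger_gap": finger opening in m; "gripper_force": force on a finger pad.
Only numpy, scipy, OpenCV 4.12 (cv2) and the standard library are available. Lean on these libraries where they do the work, as an engineer would, in place of code of your own. Each camera call takes 0.05 s, during which the arm holds its last target. There are 200 camera calls.

## Task

The shuttle nest stands loaded at its middle station. Pull up its spring plunger, slide the nest sideways until it stands under the horn of the ultrasonic welder (not the inspection camera), and let the plunger drop fully home into that station's hole: the station strips were trimmed by hand, so feel for the hole and never force the pin. Keep the valve seated in the nest, do not bump the welder or the camera, and leave the other things on the bench where they are.

Things in the scene. Friction and masses are not known exactly. Their poses are not given: they have to be found in the camera images.
- base: Shuttle base: aluminium plate 260 x 420 x 12 mm fixed to the bench, with two steel rails and, parallel to them on the robot's side, a steel index strip. Origin on the bench under the middle; y axis along the rails, x axis across them away from the robot, z up. Rails at x = +20 and +100 mm, index strip at x = -75 mm.
- home_hole (a point): Mouth of the middle hole of the index strip (strip 32 mm wide, some 270 mm long, flat top 36 mm above the bench). Doweled, exactly at shuttle travel 0. Two more holes lie in outer strips trimmed by hand: one to each side along the base's y, somewhere between 76 and 104 mm from this one. All are bushed, 12 mm wide; the strip is flat and closed between them.
- shuttle (a joint): Travel of the shuttle (nest, outrigger arm and plunger together) along the base's y axis, in m: 0 with the pin at the middle hole, positive towards the base's +y; end stops at -0.112 and +0.112. It slides with about 2.5 N of friction with the pin lifted, 7 to 11 N with the pin riding on the strip, and stays where it is left; with the pin in a hole it moves 1 mm at most either way.
- plunger (a joint): Lift of the spring plunger, in m: 0 fully home (down), 0.016 fully up. The pin goes 9 mm deep into a hole: from 0.009 up it is clear, and resting on the strip between holes it reads 0.009. The spring presses it down with 6 N when home, plus 0.3 N per mm of lift; it is damped and drops home in about 0.05 s. Carried along by the shuttle.
- knob (a point): Centre of the plunger's black knob, an upright cylinder 28 mm in diameter, 20 mm high, 92 mm above the bench when home, over the index strip. Below it, 4 mm lower when home, the barrel, 22 mm in diameter, stands on a flat outrigger arm 40 mm wide along the rails, top 54 mm above the bench. Moves with plunger and shuttle.
- pin: The plunger's steel pin under the knob, 10 mm in diameter with a 0.5 mm chamfer at its foot; 1 mm of play to either side in a hole. Origin at the centre of its foot, 65 mm below the knob's centre; z up along the pin.
- nest (a point): Centre of the floor of the round white nest cup on the shuttle (outside diameter 64 mm, inside 49 mm, rim 8 mm above the floor), 50 mm above the bench and 135 mm from the plunger's axis across the rails, away from the robot.
- valve: White plastic exhalation valve lying loose in the nest: a disc of 44 mm diameter with a smaller dome, 12 mm high in all. Origin at the centre of its underside, z up.
- horn (a point): Centre of the tip of the welder's steel horn, a vertical tapering rod 16 mm thick at the tip, 82 mm above the bench. The tip hangs over the line along which the nest slides, about 90 mm to one side of the middle station, at the base's +y or -y side; the trimmed hole near it brings the nest under it within about 14 mm.
- welder: The ultrasonic welder, fixed: a black cylindrical converter of 50 mm diameter with the horn below it (z 82 to 305 mm), held out towards the robot from a twin aluminium column about 370 mm high that stands 150 mm beyond the horn. Origin on the bench under the horn.
- inspector: The inspection camera, fixed, at the other end of the slide: a ring light of 84 mm diameter under a small camera (z 138 to 266 mm) held out from a single round rod. Origin on the bench under the lens.
- spare_valve: A bystander: another white valve, lying on the base plate near one end. Origin under its centre.
- tweezers: A bystander: steel tweezers 115 mm long lying on the base plate between index strip and rails, under the outrigger's path towards the base's -y end. Origin under the middle.
- hex_key: A bystander: L-shaped dark steel hex key, 90 x 28 mm, 6 mm thick, on the bench in front of the base. Origin under the middle of its long leg.
- screwdriver: A bystander: screwdriver 170 mm long with a black handle, on the bench in front of the base. Origin under its middle.
- alcohol: A bystander: white bottle, 60 mm in diameter, 150 mm high, to the right. Origin under its centre.
- tape_roll: A bystander: roll of clear tape lying flat, 90 mm in diameter, 24 mm high, to the right. Origin under its centre.
- valve_tray: A bystander: blue tray of valves, 200 x 140 x 50 mm, to the left. Origin under its centre.
Mind the look-alikes: they are no part of the job. Leave any blue look-alike of the valve alone.

How it is judged:
On the way, in this order (a step that is already met when the one before it is completed fails the run):
1. the plunger is pulled clear of the middle hole (value of joint plunger above 0.008 m), for 0.1 s.
2. the nest has been slid at least two thirds of the way to the welder (horizontal distance between nest and horn below 0.03 m), for 0.05 s.
At the end, for the whole second after the job is handed in: the plunger is fully home (within 1.5 mm) in the hole at the welder, the nest at rest within 16 mm of the horn's axis, the valve lying flat in the nest within 6 mm of its centre (value of joint plunger below 0.0015 m and horizontal distance between nest and horn below 0.016 m and velocity of joint shuttle between -0.005 and 0.005 m/s and horizontal distance between valve and nest below 0.006 m and z of valve in the frame of nest below 0.003 m and angle between valve's own z axis and vertical below 0.1 rad); the robot touches nothing.
It fails at once if the pin is forced: more than 45 N between the pin and the strip (contact force between pin and anything else above 45 N).
It fails at once if the valve leaves the nest (distance between valve and nest above 0.02 m).
It fails at once if the welder is bumped (contact force between welder and anything else above 5 N).
It fails at once if the inspection camera is bumped (contact force between inspector and anything else above 5 N).
It fails at once if a bystander is disturbed (distance of any of spare_valve, tweezers, hex_key, screwdriver, alcohol, tape_roll, valve_tray from where it was at the start of the episode above 0.02 m).
It also fails if it takes over 42 s, if anything falls off the work surface, if the arm or the gripper's body presses on something with over 40 N, if the wrist force passes 120 N, or if a joint passes its speed limit or range.

## Working session

There is one attempt and no reset: what is moved stays moved. The work goes in short steps, Python scripts to look and compute and a tool call to move; the robot and the scene stay as the last step left them, time stands still between calls to the robot, and variables do not carry over. Pictures are saved under pics/ and viewed, at most 10 in all, crops included, and the job is handed in when it is done.

Besides the shell and the picture viewer there is one more tool, called after "Call:" in YAML: its name, and indented under it one key for each argument. jog_arm: Moves the arm, as the interface text tells. Shift numbers are shares of 0.2 m and turn numbers shares of pi/2 rad, none past 1 either way. Its arguments: {"type":"object","properties":{"angular":{"type":"array","items":{"type":"array","items":{"type":"number"}}},"offset":{"type":"array","items":{"type":"array","items":{"type":"number"}}},"hand":{"type":"array","items":{"type":"number"}}},"required":["angular","offset","hand"]}

```bash
mkdir -p pics; cat > h.py <<'E'
import numpy as np,cv2
from scipy.spatial.transform import Rotation as R
from plant import bot
def ray(d,u,v,T):
    K=d["K"]; c=np.array([(u-K[0,2])/K[0,0],-(v-K[1,2])/K[1,1],-1.])
    return T[:3,3],T[:3,:3]@c
def onz(d,u,v,z,T=None):
    o,r=ray(d,u,v,d["world_from_camera"] if T is None else T); return o+r*(z-o[2])/r[2]
def toolT(s):
    T=np.eye(4);q=s["tool_rot"];T[:3,:3]=R.from_quat([q[1],q[2],q[3],q[0]]).as_matrix();T[:3,3]=s["position"];return T
def proj(d,p,T=None):
    T=d["world_from_camera"] if T is None else T
    c=np.linalg.inv(T)@np.r_[p,1]; K=d["K"]; return K[0,0]*c[0]/-c[2]+K[0,2],K[1,1]*c[1]/c[2]+K[1,2]
E
python3 - <<'E'
from h import *
for n in("scene","top"):
    d=bot.get_image(n);cv2.imwrite(f"pics/{n}.png",d["image"]);print(n,d["K"].round(1).tolist(),d["world_from_camera"].round(3).tolist(),d.keys())
s=bot.sense();print(s,bot.grip_point_offset)
E
```

```text
scene [[416.6, 0.0, 277.5], [0.0, 416.6, 215.8], [0.0, 0.0, 1.0]] [[0.939, -0.238, 0.248, 0.831], [0.344, 0.651, -0.677, -0.716], [-0.0, 0.721, 0.693, 0.835], [0.0, 0.0, 0.0, 1.0]] dict_keys(['image', 'K', 'world_from_camera'])
top [[409.7, 0.0, 280.5], [0.0, 409.7, 209.1], [0.0, 0.0, 1.0]] [[-0.017, 0.991, -0.132, 0.454], [-1.0, -0.015, 0.017, 0.011], [0.015, 0.133, 0.991, 1.119], [0.0, 0.0, 0.0, 1.0]] dict_keys(['image', 'K', 'world_from_camera'])
{'t': 0.1, 'joint_positions': array([-1.39949558e+00,  5.28370322e-01,  1.43375355e+00, -2.02886557e-06,
        1.18139186e+00, -1.78528098e-01]), 'qd': array([-0.00062575, -0.00357425, -0.00420983, -0.00124458, -0.00072061,
       -0.00170645]), 'effort': array([-5.34977971e-04, -4.40985882e+01, -1.77151126e+01,  6.35293638e-02,
        5.34009864e-02, -4.10544021e-05]), 'position': array([ 0.21416951, -0.58683951,  0.40387747]), 'tool_rot': array([-9.61536048e-04,  9.84740912e-01,  1.74024168e-01,  2.53656987e-06]), 'force': array([ 0.65073655, -1.03240149, -0.46111087]), 'torque': array([-0.00269755, -0.00103789,  0.03303302]), 'gripper_force': 0.0, 'finger_gap': 0.08681840218140884} 0.1635
```

View pics/scene.png

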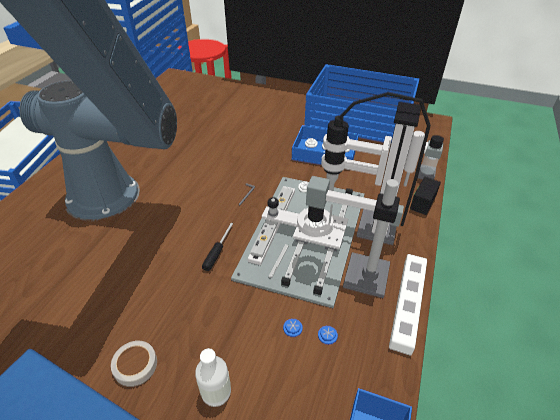

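View pics/top.png

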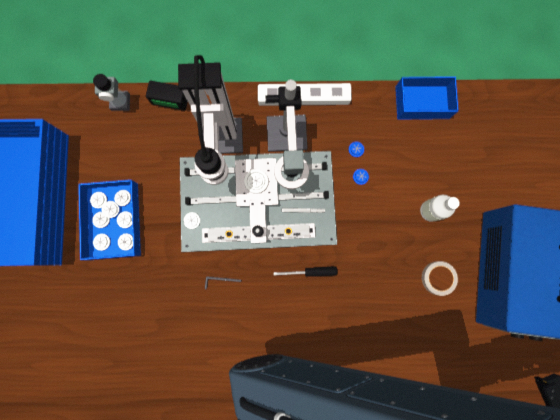

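The top view shows the welder (black converter) at (209,162), so it is on the left, world +y. The inspector is the ring light at (291,168). The knob is at (258,231), the nest at (257,181), and there are gold-bushed holes at (229,234) and (288,231). I'll enlarge this area to confirm.

```bash
python3 - <<'E'
from h import *
d=bot.get_image("top");im=d["image"]
cv2.imwrite("pics/c.png",cv2.resize(im[140:260,175:345],None,fx=4.6,fy=4.6,interpolation=cv2.INTER_CUBIC))
for n,u,v,z in[("knob",258,231,.102),("holeL",229,234,.036),("holeR",288,231,.036),("c1",181,158,.012),("c2",329,152,.012),("c3",337,243,.012),("c4",181,250,.012),("nest",257,181,.055)]:
    print(n,onz(d,u,v,z).round(4))
E
```

```text
knob [0.5356 0.05   0.102 ]
holeL [0.5342 0.1292 0.036 ]
holeR [ 0.5397 -0.0268  0.036 ]
c1 [0.7484 0.2641 0.012 ]
c2 [ 0.7601 -0.1462  0.012 ]
c3 [ 0.507  -0.1595  0.012 ]
c4 [0.4951 0.2603 0.012 ]
nest [0.6719 0.0532 0.055 ]
```

View pics/c.png

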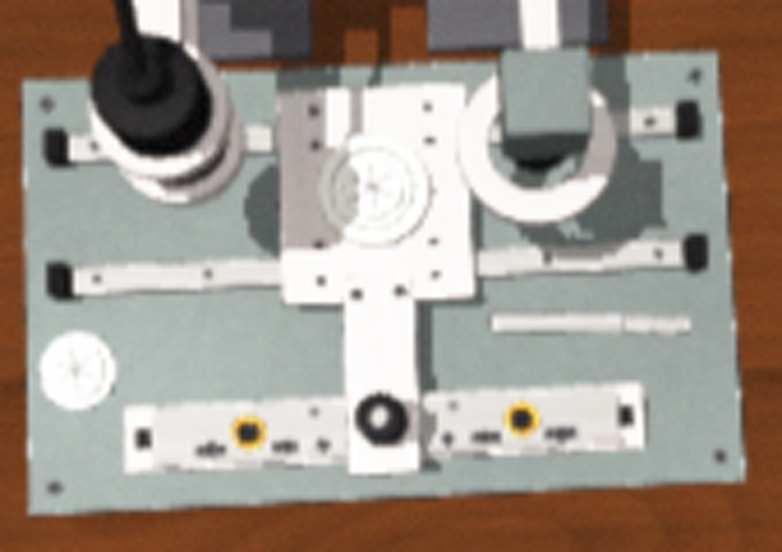

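Welder confirmed as the left one (horn in the crop at about (190,190)). The ring light on the right is the inspector. The target hole is the gold bushing at crop (248,432), and the knob is at (380,418). I'll move above the knob and turn the jaw line along the rails.

Call:
jog_arm:
  angular:
    - [0, 0, 0.1]
    - [0, 0, 0.204]
    - [0, 0, 0.204]
    - [0, 0, 0.204]
    - [0, 0, 0.204]
    - [0, 0, 0.204]
  offset:
    - [0.2, -0.19, 0]
    - [0.45, -0.43, 0]
    - [0.7, -0.66, 0]
    - [0.9, -0.85, 0]
    - [1, -0.94, 0]
    - [1, -0.94, 0]
  hand: [-1, -1, -1, -1, -1, -1]

```text
t: 0.9
position: [0.3383, -0.3397, 0.4047]
tool_rot: [-0.001, 1.0, 0.017, -0.0]
force: [0.3, -0.4, -0.8]
finger_gap: 0.0871
gripper_force: 0.0
```

```bash
cat >> h.py <<'E'
def delta(p): # tool-axis shift in full scale units
    s=bot.sense();T=toolT(s);return (T[:3,:3].T@(np.array(p)-s["position"])/.2).round(3)
E
python3 - <<'E'
from h import *
s=bot.sense();print(s["t"],s["position"],toolT(s).round(3),s["joint_positions"],delta([.50,.08,.40]))
print(bot.get_image("wrist")["T_tool_cam"].round(3))
E
```

```text
0.9 [ 0.33825115 -0.33971711  0.40467872] [[ 0.999  0.033 -0.001  0.338]
 [ 0.033 -0.999  0.001 -0.34 ]
 [-0.001 -0.001 -1.     0.405]
 [ 0.     0.     0.     1.   ]] [-1.02123696e+00  3.32973256e-01  1.78765425e+00  6.76305138e-05
  1.02233435e+00  5.16404089e-01] [ 0.878 -2.071  0.025]
[[-0.001  0.961  0.275  0.076]
 [ 1.     0.     0.001  0.   ]
 [ 0.001  0.275 -0.961  0.02 ]
 [ 0.     0.     0.     1.   ]]
```

Call:
jog_arm:
  angular:
    - [0, 0, 0]
    - [0, 0, 0]
    - [0, 0, 0]
    - [0, 0, 0]
    - [0, 0, 0]
  offset:
    - [0.1, -0.25, 0]
    - [0.25, -0.5, 0]
    - [0.35, -0.8, 0]
    - [0.45, -1, 0]
    - [0.45, -1, 0]
  hand: [-1, -1, -1, -1, -1]

```text
t: 1.58
position: [0.4226, -0.1385, 0.4048]
tool_rot: [0.0, 1.0, 0.016, 0.0]
force: [-0.2, -0.6, 0.0]
finger_gap: 0.0868
gripper_force: 0.0
```

Call:
jog_arm:
  angular:
    - [0, 0, 0]
    - [0, 0, 0]
    - [0, 0, 0]
    - [0, 0, 0]
    - [0, 0, 0]
    - [0, 0, 0]
  offset:
    - [0.15, -0.25, 0]
    - [0.3, -0.5, 0]
    - [0.4, -0.8, 0]
    - [0.5, -1, 0]
    - [0.5, -1, 0]
    - [0.5, -1, 0]
  hand: [-1, -1, -1, -1, -1, -1]

```text
t: 2.33
position: [0.5163, 0.0617, 0.4044]
tool_rot: [0.0, 1.0, 0.014, -0.0]
force: [-0.5, -0.2, -0.0]
finger_gap: 0.0869
gripper_force: 0.0
```

```bash
python3 - <<'E'
from h import *
s=bot.sense();T=toolT(s);d=bot.get_image("wrist");cv2.imwrite("pics/w1.png",d["image"]);np.savez("w1.npz",K=d["K"],T=T@d["T_tool_cam"])
print(s["t"],s["position"],d["K"].round(1).tolist())
E
```

```text
2.325 [0.51628348 0.06166797 0.40442689] [[350.5, 0.0, 277.3], [0.0, 350.5, 213.4], [0.0, 0.0, 1.0]]
```

View pics/w1.png

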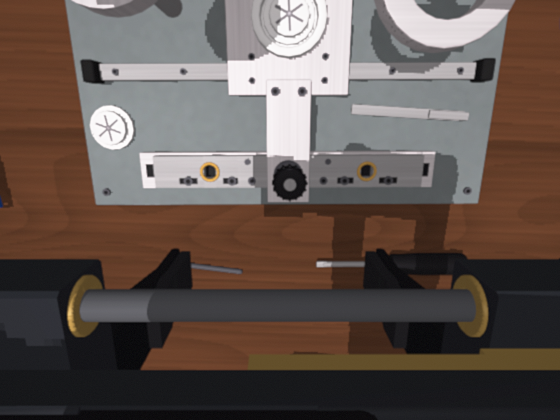

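The wrist view shows the knob at about (290,184), the target left hole at (209,171) and the right hole at (366,170). Next I'll measure these.

```bash
python3 - <<'E'
from h import *
f=np.load("w1.npz");d=dict(K=f["K"]);T=f["T"];im=cv2.imread("pics/w1.png")
g=im.max(2)
m=(g<75).astype(np.uint8);n,l,st,c=cv2.connectedComponentsWithStats(m[150:215,250:330]);
i=1+st[1:,4].argmax();print("dark",st[i],c[i]+[250,150])
h=cv2.inRange(im.astype(np.int16)[...,2]-im[...,0],40,255)
for x0 in(195,352):
    ys,xs=np.nonzero(h[158:184,x0:x0+30]);u,v=xs.mean()+x0,ys.mean()+158;print("hole",u,v,len(xs),onz(d,u,v,.036,T).round(4))
for u,v,z in[(290,182,.092),(290,184.5,.102)]:print("knob",onz(d,u,v,z,T).round(4))
for u in(93,484):print("rail end",onz(d,u,71,.03,T).round(4))
for p in((103,203),(485,203)):print("edge",onz(d,*p,.012,T).round(4))
print("nest",onz(d,289,14,.055,T).round(4))
E
```

```text
dark [ 22  11  35  40 903] [288.78294574 179.84163898]
hole 209.30569948186528 171.60621761658032 193 [0.5343 0.1298 0.036 ]
hole 366.24074074074076 170.820987654321 162 [ 0.5394 -0.0268  0.036 ]
knob [0.5367 0.0512 0.092 ]
knob [0.5365 0.0515 0.102 ]
rail end [0.6257 0.2379 0.03  ]
rail end [ 0.6357 -0.1299  0.03  ]
edge [0.4925 0.2517 0.012 ]
edge [ 0.5039 -0.1664  0.012 ]
nest [0.6726 0.0558 0.055 ]
```

Call:
jog_arm:
  angular:
    - [0, 0, 0]
    - [0, 0, 0]
    - [0, 0, 0]
    - [0, 0, 0]
    - [0, 0, 0]
    - [0, 0, 0]
    - [0, 0, 0]
  offset:
    - [0.1, 0.055, 0]
    - [0.1, 0.055, 0.2]
    - [0.1, 0.055, 0.4]
    - [0.1, 0.055, 0.55]
    - [0.1, 0.055, 0.67]
    - [0.1, 0.055, 0.745]
    - [0.1, 0.055, 0.745]
  hand: [-1, -1, -1, -1, -1, -1, -1]

```text
t: 3.25
position: [0.5359, 0.0519, 0.255]
tool_rot: [-0.0, 1.0, 0.014, -0.001]
force: [0.2, 0.3, -0.2]
finger_gap: 0.087
gripper_force: 0.0
```

```bash
python3 - <<'E'
from h import *
s=bot.sense();T=toolT(s);d=bot.get_image("wrist");cv2.imwrite("pics/w2.png",d["image"]);np.savez("w2.npz",K=d["K"],T=T@d["T_tool_cam"])
print(s["t"],s["position"],s["force"],proj(d,[.5367,.0513,.102],T@d["T_tool_cam"]),proj(d,T[:3,3]+T[:3,2]*.1535,T@d["T_tool_cam"]))
E
```

```text
3.25 [0.53593024 0.05187956 0.25501869] [ 0.15614052  0.26504729 -0.16520394] (np.float64(278.2016479644482), np.float64(297.9958052368996)) (np.float64(276.7274060279083), np.float64(299.6808553883928))
```

View pics/w2.png

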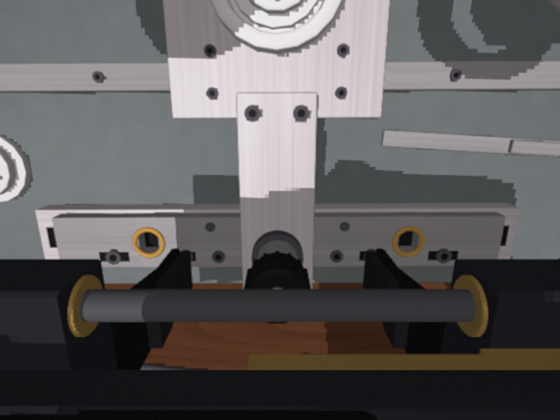

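The knob is centred between the fingers at about (277,285), and the target hole is at (148,242). Closing the gripper.

Call:
jog_arm:
  angular:
    - [0, 0, 0]
    - [0, 0, 0]
    - [0, 0, 0]
    - [0, 0, 0]
    - [0, 0, 0]
    - [0, 0, 0]
  offset:
    - [0, 0, 0]
    - [0, 0, 0]
    - [0, 0, 0]
    - [0, 0, 0]
    - [0, 0, 0]
    - [0, 0, 0]
  hand: [1, 1, 1, 1, 1, 1]

```text
t: 4.05
position: [0.5362, 0.0531, 0.2557]
tool_rot: [-0.0, 1.0, 0.015, -0.0]
force: [0.8, 0.5, 0.1]
finger_gap: 0.0353
gripper_force: 0.0
```

```bash
python3 - <<'E'
from h import *
f=np.load("w2.npz");d=dict(K=f["K"]);print(onz(d,148,242,.036,f["T"]),onz(d,408,241,.036,f["T"]))
E
```

```text
[0.53477731 0.12984703 0.036     ] [ 0.53972826 -0.02695419  0.036     ]
```

Call:
jog_arm:
  angular:
    - [0, 0, 0]
    - [0, 0, 0]
    - [0, 0, 0]
    - [0, 0, 0]
  offset:
    - [0, 0, 0]
    - [0, 0, 0]
    - [0, 0, 0]
    - [0, 0, 0]
  hand: [1, 1, 1, 1]

```text
t: 4.55
position: [0.5362, 0.0529, 0.2558]
tool_rot: [0.0, 1.0, 0.015, -0.0]
force: [-0.3, -1.4, -0.2]
finger_gap: 0.0271
gripper_force: 30.0
```

Gripped. Now lifting 13 mm.

Call:
jog_arm:
  angular:
    - [0, 0, 0]
    - [0, 0, 0]
    - [0, 0, 0]
    - [0, 0, 0]
  offset:
    - [0, 0, -0.03]
    - [0, 0, -0.065]
    - [0, 0, -0.065]
    - [0, 0, -0.065]
  hand: [1, 1, 1, 1]

```text
t: 5.05
position: [0.5361, 0.053, 0.2685]
tool_rot: [0.0, 1.0, 0.015, -0.0]
force: [2.0, -1.5, -10.4]
finger_gap: 0.0268
gripper_force: 30.0
```

Force is −10 N, so the pin is lifted. Now sliding gently about 76 mm towards the welder, just short of the expected hole at about 78.5 mm.

Call:
jog_arm:
  angular:
    - [0, 0, 0]
    - [0, 0, 0]
    - [0, 0, 0]
    - [0, 0, 0]
    - [0, 0, 0]
    - [0, 0, 0]
    - [0, 0, 0]
    - [0, 0, 0]
    - [0, 0, 0]
    - [0, 0, 0]
    - [0, 0, 0]
    - [0, 0, 0]
  offset:
    - [0, -0.015, 0]
    - [0, -0.04, 0]
    - [0, -0.08, 0]
    - [0, -0.12, 0]
    - [0, -0.165, 0]
    - [0, -0.21, 0]
    - [0, -0.255, 0]
    - [0, -0.3, 0]
    - [0, -0.335, 0]
    - [0, -0.36, 0]
    - [0, -0.375, 0]
    - [0, -0.38, 0]
  hand: [1, 1, 1, 1, 1, 1, 1, 1, 1, 1, 1, 1]

```text
t: 6.55
position: [0.5338, 0.1291, 0.2687]
tool_rot: [0.0, 1.0, 0.015, -0.0]
force: [1.7, -3.1, -10.4]
finger_gap: 0.0275
gripper_force: 30.0
```

```bash
python3 - <<'E'
from h import *
s=bot.sense();T=toolT(s);d=bot.get_image("wrist");cv2.imwrite("pics/w3.png",d["image"]);np.savez("w3.npz",K=d["K"],T=T@d["T_tool_cam"])
print(s["t"],s["position"],s["force"],s["joint_positions"])
E
```

```text
6.55 [0.53377502 0.1291311  0.26868179] [  1.72397264  -3.14444749 -10.41465219] [ 3.38378012e-02  6.25212586e-01  1.73803096e+00 -1.32086666e-05
  7.78894885e-01  1.57516456e+00]
```

View pics/w3.png

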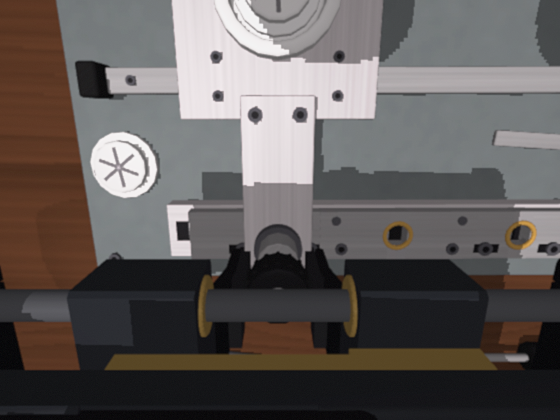

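The nest is now under the welder side, with the valve seated and the outrigger covering the target hole; the middle hole is visible at (398,235). Next I'll lower the pin close to the strip, then open the fingers slightly so the spring sets it down.

Call:
jog_arm:
  angular:
    - [0, 0, 0]
    - [0, 0, 0]
    - [0, 0, 0]
    - [0, 0, 0]
    - [0, 0, 0]
    - [0, 0, 0]
  offset:
    - [0, 0, 0.008]
    - [0, 0, 0.016]
    - [0, 0, 0.016]
    - [0, 0, 0.016]
    - [0, 0, 0.016]
    - [0, 0, 0.016]
  hand: [1, 1, 1, 0.24, 0.24, 0.24]

```text
t: 7.35
position: [0.5344, 0.1291, 0.2666]
tool_rot: [-0.0, 1.0, 0.015, 0.001]
force: [-0.0, -0.2, -1.0]
finger_gap: 0.0328
gripper_force: 0.0
```

```bash
cat > look.py <<'E'
from h import *
import sys
s=bot.sense();T=toolT(s);d=bot.get_image("wrist");im=d["image"];W=T@d["T_tool_cam"]
print(s["t"],s["position"].round(4),s["force"].round(1),s["finger_gap"])
# knob top seen in scene camera: dark blob near expected place
e=bot.get_image("scene");x,y=s["position"][:2]
for L in(0,.009,.013): print(L,np.round(proj(e,[x,y,.102+L]),1),np.round(proj(d,[x,y,.082+L],W),1))
cv2.imwrite(sys.argv[1],np.hstack([cv2.resize(im[190:310,200:360],(480,360)),cv2.resize(e["image"][170:260,220:300],(320,360))]))
E
python3 look.py pics/l1.png
```

```text
7.35 [0.5344 0.1291 0.2666] [-0.  -0.2 -1. ] 0.03277809055355561
0 [282.1 182.3] [276.9 269.3]
0.009 [282.1 179.8] [276.9 277.2]
0.013 [282.1 178.6] [276.9 281. ]
```

View pics/l1.png

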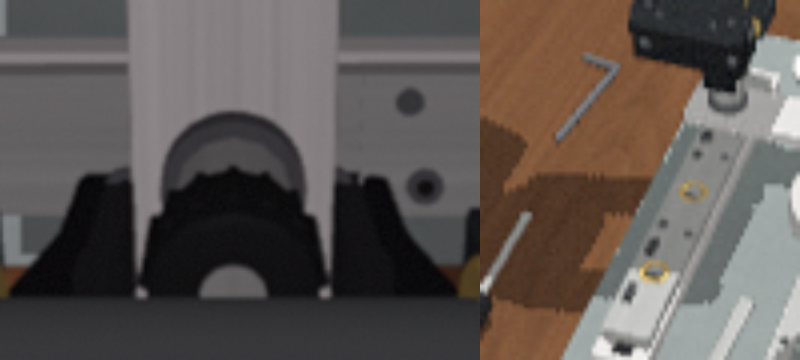

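Lift isn't clear by eye, so I'll push gently towards +y in small steps and feel.

Call:
jog_arm:
  angular:
    - [0, 0, 0]
    - [0, 0, 0]
    - [0, 0, 0]
  offset:
    - [0, -0.007, 0]
    - [0, -0.014, 0]
    - [0, -0.015, 0]
  hand: [0.24, 0.24, 0.24]

```text
t: 7.82
position: [0.5339, 0.1319, 0.2656]
tool_rot: [0.0, 1.0, 0.015, -0.0]
force: [-0.4, -2.6, 0.6]
finger_gap: 0.0333
gripper_force: 0.8
```

```bash
cat > lift.py <<'E'
from h import *
def prof(im): return im[225:275,272:282].mean((1,2)).astype(int)
for f in("w2","w3"): print(f,prof(cv2.imread(f"pics/{f}.png")).tolist())
s=bot.sense();T=toolT(s);d=bot.get_image("wrist");W=T@d["T_tool_cam"]
print(prof(d["image"]).tolist());x,y,_=s["position"];print(s["position"],s["force"])
for L in(0,.004,.009,.011):print(L,[round(float(proj(d,[x+a,y,z+L],W)[1]),1) for a,z in((.014,.082),(.014,.102))],proj(d,[x+.011,y,.078],W)[1])
for f,L in(("w2",0),("w3",.013)):
    a=np.load(f+".npz");D=dict(K=a["K"]);x,y=(a["T"]@np.linalg.inv(d["T_tool_cam"]))[:2,3];print(f,[round(float(proj(D,[x+.014,y,z+L],a["T"])[1]),1) for z in(.082,.102)])
E
python3 lift.py
```

```text
w2 [122, 122, 122, 123, 116, 86, 48, 35, 38, 43, 49, 51, 50, 50, 53, 62, 71, 72, 72, 72, 72, 72, 72, 72, 73, 70, 56, 37, 17, 9, 10, 10, 10, 10, 11, 11, 12, 12, 12, 12, 12, 11, 12, 14, 18, 21, 20, 18, 18, 16]
w3 [41, 39, 45, 53, 54, 54, 54, 59, 69, 76, 78, 77, 77, 78, 77, 78, 77, 77, 85, 99, 104, 103, 102, 102, 102, 100, 91, 71, 38, 15, 10, 11, 13, 11, 12, 13, 12, 14, 14, 14, 13, 13, 13, 14, 18, 22, 22, 21, 19, 18]
[126, 102, 66, 46, 41, 46, 51, 53, 53, 54, 58, 66, 73, 76, 76, 76, 76, 77, 77, 76, 70, 51, 24, 11, 11, 11, 12, 12, 12, 11, 12, 13, 13, 14, 12, 14, 17, 20, 21, 20, 20, 19, 18, 17, 18, 17, 17, 17, 16, 16]
[0.53387439 0.13194067 0.26558841] [-0.39308241 -2.56031864  0.64829507]
0 [243.5, 259.7] 246.20012177648073
0.004 [246.4, 263.4] 246.20012177648073
0.009 [250.3, 268.4] 246.20012177648073
0.011 [251.9, 270.4] 246.20012177648073
w2 [250.9, 269.3]
w3 [250.9, 269.1]
```

The rim profile matches the "home" picture (w2), not the lifted one, so the pin seems to have dropped straight in. A small extra push will check that it is locked.

Call:
jog_arm:
  angular:
    - [0, 0, 0]
    - [0, 0, 0]
  offset:
    - [0, -0.005, 0]
    - [0, -0.005, 0]
  hand: [0.24, 0.24]

```text
t: 8.12
position: [0.5339, 0.1329, 0.2656]
tool_rot: [0.0, 1.0, 0.015, 0.0]
force: [0.5, -2.3, 1.3]
finger_gap: 0.0332
gripper_force: 1.2
```

```bash
python3 lift.py | sed -n 3,4p
```

```text
[126, 102, 67, 45, 41, 46, 51, 53, 53, 54, 58, 66, 73, 75, 76, 76, 77, 77, 77, 77, 72, 54, 25, 11, 11, 12, 11, 12, 12, 12, 12, 12, 13, 13, 13, 14, 16, 21, 21, 20, 19, 18, 17, 18, 17, 17, 16, 17, 17, 17]
[0.53386642 0.13286734 0.26561569] [ 0.46044994 -2.31162019  1.33963414]
```

Call:
jog_arm:
  angular:
    - [0, 0, 0]
    - [0, 0, 0]
  offset:
    - [0, -0.005, 0]
    - [0, -0.005, 0]
  hand: [0.24, 0.24]

```text
t: 8.43
position: [0.5338, 0.134, 0.2656]
tool_rot: [0.0, 1.0, 0.015, 0.0]
force: [-0.8, -2.2, 1.9]
finger_gap: 0.0332
gripper_force: 1.3
```

Call:
jog_arm:
  angular:
    - [0, 0, 0]
    - [0, 0, 0]
  offset:
    - [0, -0.005, 0]
    - [0, -0.005, 0]
  hand: [0.24, 0.24]

```text
t: 8.68
position: [0.5338, 0.1345, 0.2656]
tool_rot: [0.001, 1.0, 0.015, -0.0]
force: [0.1, -6.4, 1.7]
finger_gap: 0.0328
gripper_force: 2.8
```

```bash
python3 lift.py | sed -n 3,4p
```

```text
[126, 103, 70, 47, 41, 45, 51, 53, 53, 53, 58, 66, 73, 75, 76, 76, 76, 77, 77, 77, 72, 54, 26, 11, 10, 12, 12, 12, 12, 11, 12, 12, 13, 13, 12, 14, 17, 20, 21, 20, 19, 18, 18, 17, 17, 17, 18, 17, 17, 16]
[0.53381437 0.13449689 0.26556963] [ 0.0792685  -6.36584781  1.70911472]
```

The shuttle moved freely at about 2.3 N within the play, then met a stop at 6.4 N, so the pin is in the hole. Backing off, opening, and retreating upward.

Call:
jog_arm:
  angular:
    - [0, 0, 0]
    - [0, 0, 0]
    - [0, 0, 0]
    - [0, 0, 0]
    - [0, 0, 0]
    - [0, 0, 0]
    - [0, 0, 0]
    - [0, 0, 0]
    - [0, 0, 0]
    - [0, 0, 0]
    - [0, 0, 0]
  offset:
    - [0, 0.013, 0]
    - [0, 0.013, 0]
    - [0, 0.013, 0]
    - [0, 0.013, 0]
    - [0, 0.013, 0]
    - [0, 0.013, -0.1]
    - [0, 0.013, -0.25]
    - [0, 0.013, -0.4]
    - [0, 0.013, -0.55]
    - [0, 0.013, -0.7]
    - [0, 0.013, -0.7]
  hand: [0.24, -0.3, -0.3, -0.3, -0.3, -0.3, -0.3, -0.3, -0.3, -0.3, -0.3]

```text
t: 10.1
position: [0.5344, 0.1325, 0.4079]
tool_rot: [-0.0, 1.0, 0.015, 0.003]
force: [0.1, 0.0, -0.6]
finger_gap: 0.0564
gripper_force: 0.0
```

```bash
python3 - <<'E'
from h import *
s=bot.sense();T=toolT(s);d=bot.get_image("wrist");W=T@d["T_tool_cam"];e=bot.get_image("scene")
print(s["t"],s["position"],s["force"])
for L in(0,.009):print(L,proj(d,[.5345,.131,.102+L],W),proj(e,[.5345,.131,.102+L]),proj(e,[.5345,.131,.054]))
cv2.imwrite("pics/fin.png",np.hstack([cv2.resize(d["image"][0:240,180:380],(350,420)),cv2.resize(e["image"][160:255,250:340],(398,420))]))
E
```

```text
10.1 [0.53441776 0.13252528 0.40789558] [ 0.14787155  0.01417256 -0.62387194]
0 (np.float64(279.110756884637), np.float64(209.23913104341213)) (np.float64(282.3514259933021), np.float64(181.91475509388962)) (np.float64(282.22137789461823), np.float64(194.99122866793402))
0.009 (np.float64(279.149411333975), np.float64(212.07013730284297)) (np.float64(282.37664882491686), np.float64(179.37857275511624)) (np.float64(282.22137789461823), np.float64(194.99122866793402))
```

View pics/fin.png

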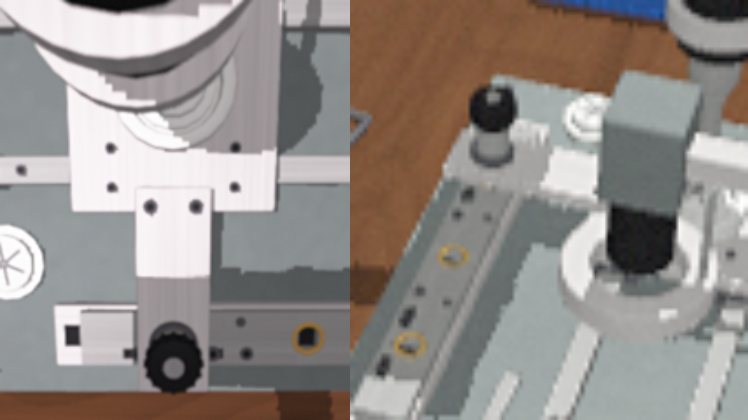

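The final view shows the knob top at scene (282,182). Home predicts 181.9 and resting on the strip predicts 179.4, so the plunger is home. The nest is under the horn and the gripper is clear. Handing in.

```bash
python3 -c "
from plant import bot
print(bot.sign_off())"
```

```text
the job is handed in; nothing more can be done
None
```

The job is handed in (no verdict was returned): the nest stands under the welder horn, the plunger is home in that station's hole by feel and by camera, the valve looked seated in the views I had, and the arm is clear.

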